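# Lock the trimmed voltage and switch the supply on

## Robot

A 6-joint arm with a two-finger parallel gripper is mounted at the origin on the work surface. World frame = base frame: x ahead of the robot, y to its left, z up, the work surface at z = 0. Lengths are in m, angles in rad, forces in N, time in s.
With the tool pointing down it reaches from about 0.35 to 1 m from the base axis. Payload 7.1 kg.
Tool frame: the origin (TCP) lies between the finger pads; the fingertips stand 22 mm ahead of it and the grasp point (between the pads) lies 3 mm ahead of it; z points along the fingers, y is the line along which they close (so a half turn about z gives the same grasp; the last joint's range is limited). The gripper opens to 85 mm and grips with 20 to 120 N. Pads are 22 mm wide; open, the fingers measure 114 mm over their backs; the gripper's body (76 mm by 85 mm) begins 54 mm behind the grasp point. The pads swing forward as they close: fully open they stand 13 mm farther back than shut.
Start: joints at [1.181, 0.423, 1.63, -0, 1.089, -0.019], TCP at [0.226, 0.583, 0.253] pointing down, gripper open.
Joint ranges: [-3, 3], [-0.9, 2.11], [0.09, 2.58], [-1.31, 4.45], [0.11, 2.69], [-2.54, 2.54]. Speed limits (rad/s): [2.39, 2.39, 3.01, 3.14, 3.14, 3.14].

## Interface

Orientations are given as a rotation vector (axis times angle).
In Python, from rig import manip gives the robot as it stands. The module is installed in compiled form; this text tells all that it offers. Calls block until the motion is done:
- manip.move_to(position, orientation): joint-space move of the TCP to a pose.
- manip.servo_line(position, orientation=None, rate=0.15): straight line of the TCP; orientation=None keeps the orientation; rate is the mean speed in m/s.
- manip.set_joints(angles): joint-space move.
- manip.command_gripper(opening, f_grip=None): finger opening in m; f_grip is the grip in N (None keeps the last); returns when the fingers have stopped.
- manip.hold(seconds).
- manip.solve_ik(position, orientation): joint angles nearest the present ones, or None.
- manip.camera(name): name is "side" or "top"; returns a dict with "image" (420x560x3 uint8, red, green, blue), "fx", "fy", "cx", "cy" (pixels), "cam_to_world" (4x4, takes a point from camera to world coordinates). Camera axes: x right, y down, z forward; pixel columns grow to the right and rows downward; lengths in m; the calibration is good to about 2 mm. A picture is of the moment at which its call begins. There is no depth.
A pose or a line that the arm cannot do raises manip.IKError and nothing moves.
- manip.sign_off(): hands the job in; it is judged then, once.
Readings, each from a call of its own:
- manip.get_time(): time.
- manip.get_joint_positions(): joint angles.
- manip.get_joint_vel(): joint speeds.
- manip.get_tau(): joint torques, N m.
- manip.get_position(): TCP position.
- manip.get_ee_rot(): TCP orientation.
- manip.get_contact_force(): force on the tool from outside, world axes, zero at the start.
- manip.get_torque(): the same for the moment, N m.
- manip.get_width(): finger opening in m.
- manip.get_grip_force(): force on a finger pad.
Only numpy, scipy, OpenCV 4.12 (cv2) and the standard library are available. Lean on these libraries where they do the work, as an engineer would, in place of code of your own. Each camera call takes 0.05 s, during which the arm holds its last target. There are 200 camera calls.

## Task

The bench supply's voltage has just been trimmed with the red fine knob. Lock it: turn the dark knurled locking ring around that knob clockwise (seen from above) until you feel it bite and it is snug, hand-tight but not forced, without moving the red knob. Then switch the output on by throwing the toggle switch towards its red dot, let go, and leave the other things on the bench where they are.

Things in the scene. Friction and masses are not known exactly. Their poses are not given: they have to be found in the camera images.
- supply: Bench supply: grey steel case 250 (x) x 330 (y) x 85 mm high, fixed; controls on its flat aluminium top, 85 mm up. Origin: centre of underside; -x its front (robot side), +y its left. At the back of the panel: black meter (58 x 85, 12 high, at x +75, y +90 mm), red and black terminals (18 wide, 23 high, at x +90, y -40 and -85), small green lamp (x +30, y -85).
- ring_center (a point): Axis of the concentric control, 8 mm above the panel; at x -45, y +75 mm in the supply's frame. Outer locking ring: dark knurled disc 52 mm wide, from 2 to 16 mm above the panel. Inner fine knob, red, on the same upright axis above it: skirt 32 mm wide from 17.5 to 20.5 mm, grip 26 mm wide up to 37.5 mm above the panel. Panel clear 50 mm round the axis.
- ring_mark (a point): Yellow line on the locking ring's top, 22 mm from the axis; turns with the ring. The ring runs free (0.04 N m) clockwise for 0.3 to 1.9 rad, then its screw bites, at a mark angle that differs every time. Past the bite the torque climbs within some degrees to about 0.5 N m, then 1.5 N m per rad (less while you pause). Snug: 0.08 to 0.30 rad past the bite. It stays as left.
- fine_pointer (a point): Outer end of the white pointer line on top of the red fine knob, 15 mm from the axis, 37.5 mm above the panel. The knob turns at a touch (0.012 N m); it must stay as it is.
- collet (a joint): Hidden collet in the control: how far the ring has drawn it in, metres. 0 while the ring is slack, then 0.001 m per rad the ring turns past its bite: 0.00008 to 0.0003 is snug, more is forced. Far below what this reading resolves, so go by the torque felt.
- switch (a joint): Bat-handle toggle switch: 0 = off, leaning 0.38 rad to the supply's front (-x), by the black dot; 0.76 rad = on, leaning as far to its back (+x), by the red dot. These are its stops. It stays where it is put; about 3 N at the tip moves it.
- switch_tip (a point): Centre of the 11 mm ball at the end of the steel toggle bat (7 mm thick, 34 mm long from its pivot 3 mm above the panel, at x -45, y -85 mm in the supply's frame). Off: the tip is 12.6 mm in front of the pivot, 34.6 mm above the panel. Clear for 40 mm around but for the lamp behind.
- screw_jar: Glass jar with a yellow cap, 68 mm wide, 110 mm tall, on the bench beside the supply. Origin: centre of its underside. Leave alone.
- fuse_box: Small cardboard box 60 x 90 x 40 mm on the bench beside the supply. Origin: centre of its underside. Leave alone.
- tape_roll: Roll of yellow tape, 84 mm across, 24 mm high, flat on the bench left of the supply. Origin: centre of its underside. Leave alone.
- screwdriver: Screwdriver with an orange handle, 200 mm long, lying on the bench behind the supply. Leave alone.

How it is judged:
On the way, in this order (a step that is already met when the one before it is completed fails the run):
1. the locking ring has bitten and is snug (value of joint collet between 8e-05 and 0.0003 m), for 0.2 s.
2. the switch is thrown on (value of joint switch above 0.62 rad), for 0.2 s.
At the end, for the whole second after the job is handed in: the locking ring is snug (0.08 to 0.30 rad past its bite: collet drawn in 0.08 to 0.30 mm), the red fine knob's pointer is within 1.5 mm of where it was, and the switch is on (past 0.62 of 0.76 rad) (all of step 1 and value of joint switch above 0.62 rad and distance of fine_pointer from where it was at the start of the episode below 0.0015 m); the robot touches nothing.
It fails at once if the red fine knob is turned (pointer off by more than 1.5 mm) (distance of fine_pointer from where it was at the start of the episode above 0.0015 m).
It fails at once if the locking ring is forced: more than 0.30 rad past its bite (value of joint collet above 0.0003 m).
It fails at once if the jar, box, tape roll or screwdriver is shifted by more than 25 mm (distance of any of screw_jar, fuse_box, tape_roll, screwdriver from where it was at the start of the episode above 0.025 m).
It also fails if it takes over 72 s, if anything falls off the work surface, if the arm or the gripper's body presses on something with over 40 N, if the wrist force passes 120 N, or if a joint passes its speed limit or range.

## Working session

There is one attempt and no reset: what is moved stays moved. The work goes in short steps, each a Python script; the robot and the scene stay as the last script left them, time stands still between calls to the robot, and variables do not carry over. Pictures are saved under pics/ and viewed, at most 10 in all, crops included, and the job is handed in when it is done.

```bash
mkdir -p pics
python3 - <<'E'
from rig import manip as m
import cv2,numpy as np,pickle
d={}
for n in("top","side"):
    c=m.camera(n);d[n]=c
    cv2.imwrite(f"pics/{n}0.png",c["image"][:,:,::-1])
    print(n,c["fx"],c["fy"],c["cx"],c["cy"],np.round(c["cam_to_world"],3).tolist())
pickle.dump(d,open("c0.pkl","wb"))
print(m.get_time(),m.get_ee_rot(),m.get_contact_force(),m.get_torque(),m.get_width())
E
```

```text
top 477.15828612378004 477.15828612378004 275.0080186900136 200.50801606490364 [[-0.004, -0.999, 0.055, 0.551], [-1.0, 0.004, 0.01, 0.017], [-0.01, -0.055, -0.998, 1.189], [0.0, 0.0, 0.0, 1.0]]
side 520.4051556514139 520.4051556514139 289.1612817466084 206.2088444910719 [[-0.998, -0.016, 0.063, 0.55], [-0.063, 0.5, -0.864, 1.122], [-0.018, -0.866, -0.5, 0.746], [0.0, 0.0, 0.0, 1.0]]
0.1 [-5.79034689e-01 -3.08748560e+00  2.13301109e-03] [ 0.74343059 -0.50263628  0.36341733] [ 0.00694211 -0.01573315  0.03173587] 0.08537194866047768
```

View pics/top0.png

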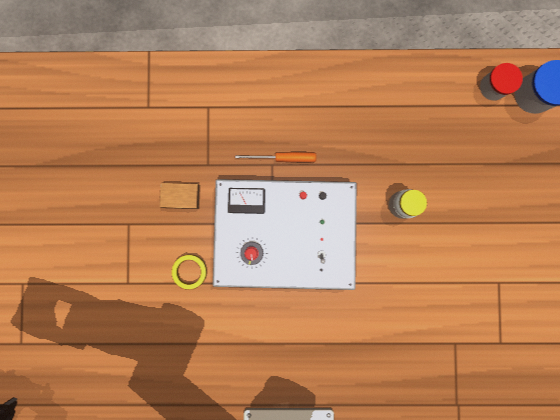

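View pics/side0.png

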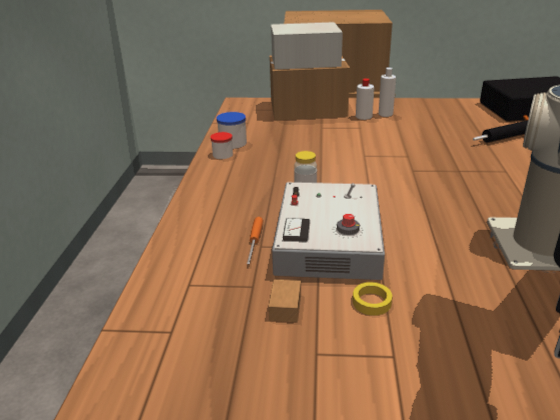

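The top view shows the supply nearly square to the world: panel corners at about (217,180), (355,183), (354,289) and (214,287). The red knob in its dark ring is at (251,253), the toggle at (321,257) and the red dot at (321,239). The jar is at (413,203), the tape at (189,271), the box at (180,195) and the screwdriver at (275,157). In the side view the knob is at (348,221) and the toggle tip at about (352,187).

```bash
cat > vis.py <<'E'
import cv2,numpy as np
def ray(c,p):
    T=np.array(c["cam_to_world"]);d=T[:3,:3]@np.array([(p[0]-c["cx"])/c["fx"],(p[1]-c["cy"])/c["fy"],1]);return T[:3,3],d/np.linalg.norm(d)
def plane(c,p,z):
    o,d=ray(c,p);return o+d*(z-o[2])/d[2]
def tri(c1,p1,c2,p2):
    o1,d1=ray(c1,p1);o2,d2=ray(c2,p2)
    s=np.linalg.lstsq(np.c_[d1,-d2],o2-o1,rcond=None)[0];a=o1+s[0]*d1;b=o2+s[1]*d2
    return (a+b)/2,np.linalg.norm(a-b)
def proj(c,P):
    T=np.array(c["cam_to_world"]);q=T[:3,:3].T@(np.array(P)-T[:3,3]);return np.array([c["fx"]*q[0]/q[2]+c["cx"],c["fy"]*q[1]/q[2]+c["cy"]])
def blob(mask,roi):
    x0,y0,x1,y1=roi;m=np.zeros_like(mask);m[y0:y1,x0:x1]=mask[y0:y1,x0:x1]
    n,l,s,ce=cv2.connectedComponentsWithStats(m.astype(np.uint8));i=1+np.argmax(s[1:,4]);return ce[i],s[i]
E
python3 - <<'E'
import pickle,cv2,numpy as np
from vis import *
d=pickle.load(open("c0.pkl","rb"));t,s=d["top"],d["side"]
def red(c):
    h=cv2.cvtColor(c["image"],cv2.COLOR_RGB2HSV);return ((h[...,0]<8)|(h[...,0]>172))&(h[...,1]>140)&(h[...,2]>60)
def bright(c,roi):
    h=cv2.cvtColor(c["image"],cv2.COLOR_RGB2HSV);m=((h[...,1]<50)&(h[...,2]>130)).astype(np.uint8)
    M=np.zeros_like(m);x0,y0,x1,y1=roi;M[y0:y1,x0:x1]=m[y0:y1,x0:x1]
    M=cv2.morphologyEx(M,cv2.MORPH_OPEN,np.ones((3,3)))
    k=max(cv2.findContours(M,0,2)[0],key=cv2.contourArea);k=cv2.convexHull(k)
    return cv2.approxPolyN(k,4).reshape(4,2).astype(float) if hasattr(cv2,"approxPolyN") else cv2.boxPoints(cv2.minAreaRect(k))
rt,st=blob(red(t),(235,235,270,270));rs,ss=blob(red(s),(330,205,370,235))
print("red",rt,st,rs,ss,tri(t,rt,s,rs))
ct=bright(t,(200,170,370,300));cs=bright(s,(265,178,390,256));print(ct,cs)
for c,k,n in((t,ct,"t"),(s,cs,"s")):
    for p in k: print(n,p,plane(c,p,.085).round(4))
# two-view height of corners by nearest match
for p in ct:
    w=plane(t,p,.085);q=min(cs,key=lambda q:np.linalg.norm(plane(s,q,.085)-w));print("corner",tri(t,p,s,q))
def dark(c,roi):
    h=cv2.cvtColor(c["image"],cv2.COLOR_RGB2HSV);return blob(h[...,2]<95,roi)
print("ring",dark(t,(238,238,266,268)),dark(s,(330,215,366,238)))
a=cv2.resize(t["image"][165:300,205:370],None,fx=4,fy=4,interpolation=2)[:,:,::-1]
b=cv2.resize(s["image"][175:265,275:390],None,fx=6,fy=6,interpolation=2)[:,:,::-1]
cv2.imwrite("pics/t1.png",a);cv2.imwrite("pics/s1.png",b)
E
```

```text
red [251.0234375 252.6640625] [245 247  13  13 128] [348.15652174 220.2       ] [342 214  13  13 115] (array([0.49042955, 0.0824999 , 0.10880435]), np.float64(0.0033634225201157187))
[[355. 182.]
 [355. 289.]
 [213. 286.]
 [215. 179.]] [[376. 185.]
 [385. 254.]
 [273. 248.]
 [286. 181.]]
t [355. 182.] [ 0.653  -0.1574  0.085 ]
t [355. 289.] [ 0.4072 -0.1542  0.085 ]
t [213. 286.] [0.4149 0.1714 0.085 ]
t [215. 179.] [0.6616 0.1675 0.085 ]
s [376. 185.] [ 0.4048 -0.1418  0.085 ]
s [385. 254.] [0.4115 0.1817 0.085 ]
s [273. 248.] [0.6577 0.1678 0.085 ]
s [286. 181.] [ 0.6508 -0.1586  0.085 ]
corner (array([ 0.65182298, -0.15730362,  0.08576784]), np.float64(0.0022676523511207247))
corner (array([ 0.40472451, -0.15525628,  0.07780181]), np.float64(0.0030466832759816842))
corner (array([0.41207884, 0.17244056, 0.07829583]), np.float64(0.003960678501825014))
corner (array([0.65966882, 0.16739143, 0.08488202]), np.float64(0.0039095088599402335))
ring (array([254., 242.]), array([254, 242,   1,   1,   1], dtype=int32)) (array([347.41880342, 230.57264957]), array([337, 224,  22,  11, 117], dtype=int32))
```

View pics/t1.png

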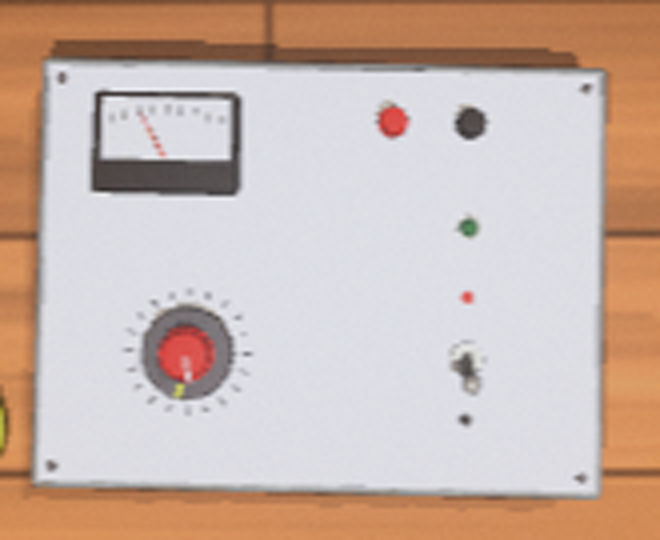

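View pics/s1.png

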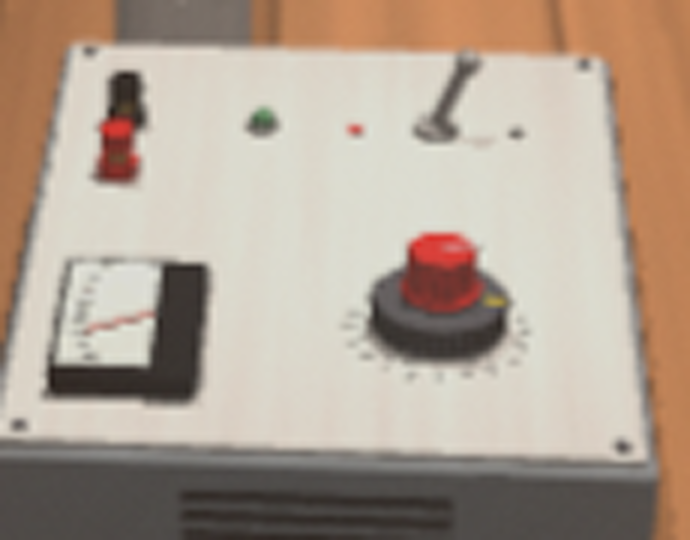

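The crops show the ring's yellow mark at the front of the ring, near the white pointer, and the toggle leaning to the front by the black dot. The red-knob triangulation (0.490, 0.0825, 0.109) agrees with the corner-based prediction (0.4905, 0.0827). Next I'll move above the ring.

```bash
cat > ctl.py <<'E'
import numpy as np
from scipy.spatial.transform import Rotation as R
from rig import manip as m
def down(yaw): return (R.from_euler("z",yaw)*R.from_rotvec([np.pi,0,0])).as_rotvec()
def st(tag=""):
    print(tag,"t%.2f"%m.get_time(),"p",np.round(m.get_position(),4),"F",np.round(m.get_contact_force(),1),"M",np.round(m.get_torque(),3),"w%.4f g%.1f q6 %.3f"%(m.get_width(),m.get_grip_force(),m.get_joint_positions()[5]),flush=True)
E
python3 - <<'E'
import pickle,cv2
from vis import *
from ctl import *
d=pickle.load(open("c0.pkl","rb"));t,s=d["top"],d["side"]
def g(c,roi):
    i=c["image"].astype(int);mask=(i.max(2)<150)&(np.ptp(i,axis=2)<40)
    r=i[...,0]-i[...,1]>60
    mm=(mask|r).astype(np.uint8);mm=cv2.morphologyEx(mm,cv2.MORPH_OPEN,np.ones((3,3)));return blob(mm,roi)
bt,sb=g(t,(236,236,268,268));print("ring top",bt,sb,plane(t,bt,.101))
tt=(323,261);ts=(353,185.3);print("tip",tri(t,tt,s,ts),plane(t,tt,.1196),plane(s,ts,.1196))
rp=tri(t,(321.5,239),s,(334,196.5));print("reddot",rp)
for y in np.arange(-3,3.2,.5):
    q=m.solve_ik([.4905,.0825,.113],down(y));print("%.1f"%y,None if q is None else np.round(q,2))
E
```

```text
ring top [251.50130548 252.18276762] [241 241  22  24 383] [0.49277492 0.08183589 0.101     ]
tip (array([ 0.4721563 , -0.07877449,  0.11611384]), np.float64(0.0025313979650653283)) [ 0.47367548 -0.07849088  0.1196    ] [ 0.47132014 -0.07225517  0.1196    ]
reddot (array([ 0.52029177, -0.07885115,  0.0821968 ]), np.float64(0.0024915274020047033))
-3.0 [ 0.14  0.46  2.    0.    0.68 -1.57]
-2.5 [ 0.14  0.46  2.    0.    0.68 -2.07]
-2.0 None
-1.5 None
-1.0 None
-0.5 [0.14 0.46 2.   0.   0.68 2.21]
0.0 [ 0.14  0.46  2.   -0.    0.68  1.71]
0.5 [0.14 0.46 2.   0.   0.68 1.21]
1.0 [ 0.14  0.46  2.   -0.    0.68  0.71]
1.5 [ 0.14  0.46  2.   -0.    0.68  0.21]
2.0 [ 0.14  0.46  2.   -0.    0.68 -0.29]
2.5 [ 0.14  0.46  2.   -0.    0.68 -0.79]
3.0 [ 0.14  0.46  2.    0.    0.68 -1.29]
```

Clockwise means j6 increasing. Starting at j6 ≈ -1.43 leaves about 3.9 rad of travel, so one grasp is enough.

Run:
```python
from vis import *
from ctl import *
C=[.4912,.0823];o=down(np.pi)
m.move_to(C+[.20],o);m.command_gripper(.068,20);st("hover")
m.servo_line(C+[.14],o,rate=.1);st()
m.servo_line(C+[.115],o,rate=.05);st("low")
a=m.camera("side");b=m.camera("top")
x=cv2.resize(a["image"][150:270,275:425],None,fx=4,fy=4,interpolation=2);y=cv2.resize(b["image"][180:300,205:300],None,fx=4,fy=4,interpolation=2)
cv2.imwrite("pics/low.png",np.hstack([x,y])[:,:800,::-1])
```

```text
hover t2.47 p [0.4912 0.0826 0.2   ] F [-0.6 -0.7  0.5] M [-0.06   0.067  0.02 ] w0.0678 g0.0 q6 -1.429
 t3.22 p [0.4915 0.0823 0.1402] F [0.5 0.7 0.1] M [-0.003 -0.011  0.014] w0.0677 g0.0 q6 -1.429
low t3.87 p [0.4912 0.0823 0.1148] F [ 0.  -0.2 -0.1] M [0.016 0.012 0.018] w0.0679 g0.0 q6 -1.429
```

View pics/low.png

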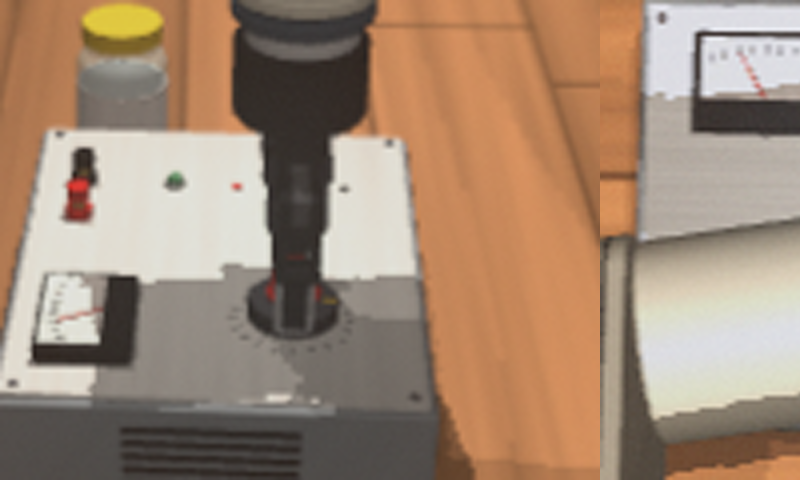

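The side view shows the near finger at crop column 296. It straddles the ring, which spans 248–340 (centre 294), and the tip is near the ring's base, so the centring is good. I'll lower slightly and close gently.

Run:
```python
from ctl import *
C=[.4908,.0823];o=down(np.pi)
m.servo_line(C+[.1115],o,rate=.03);st("low")
for w in(.062,.057,.054):
    m.command_gripper(w,20);st(w)
    if abs(np.array(m.get_contact_force())).max()>15: break
else:
    m.command_gripper(.045,20);st("grip20")
```

```text
low t4.23 p [0.4906 0.0823 0.1114] F [ 0.   0.  -0.5] M [ 0.034 -0.017 -0.04 ] w0.0678 g0.0 q6 -1.429
0.062 t4.47 p [0.4909 0.0823 0.1116] F [ 0.1  0.3 -1.2] M [-0.02  -0.026 -0.033] w0.0621 g0.0 q6 -1.429
0.057 t4.69 p [0.4908 0.0823 0.1115] F [ 0.6 -0.2  0.9] M [-0.006  0.009  0.025] w0.0568 g0.0 q6 -1.429
0.054 t4.91 p [0.4909 0.0827 0.1117] F [-0.1  4.1  2.7] M [ 0.85   0.177 -0.003] w0.0543 g2.3 q6 -1.429
grip20 t5.12 p [0.4911 0.0837 0.1121] F [-2.  11.6  7.9] M [ 2.097  0.461 -0.061] w0.0506 g19.5 q6 -1.428
```

Run:
```python
from ctl import *
o=down(np.pi);T=np.array([.4908,.0823,.1115])
for i in range(5):
    F=np.array(m.get_contact_force())
    T=T+np.clip(F*[.5e-4,1.0e-4,.6e-4],-.0012,.0012)
    m.servo_line(T,o,rate=.02);m.hold(.1);st(np.round(T,4))
print(m.get_ee_rot())
```

```text
[0.4907 0.0835 0.112 ] t5.47 p [0.491  0.0839 0.1122] F [-0.7  6.6  4.1] M [1.182 0.168 0.023] w0.0508 g21.6 q6 -1.426
[0.4907 0.0841 0.1122] t5.83 p [0.4909 0.084  0.1123] F [-0.3  2.6  2.4] M [ 0.518 -0.156  0.059] w0.0510 g21.4 q6 -1.425
[0.4906 0.0844 0.1124] t6.17 p [0.4909 0.0841 0.1123] F [ 1.9 -1.1 -0.6] M [-0.135 -0.43  -0.018] w0.0506 g21.3 q6 -1.424
[0.4907 0.0843 0.1123] t6.53 p [0.4909 0.0842 0.1123] F [ 2.8 -2.8 -1.5] M [-0.263 -0.497  0.003] w0.0510 g21.3 q6 -1.425
[0.4909 0.084  0.1122] t6.88 p [0.4909 0.0841 0.1123] F [1.6 0.4 0.1] M [ 0.136 -0.359  0.009] w0.0506 g21.4 q6 -1.425
[9.28090623e-05 3.14157953e+00 2.02339762e-04]
```

The grip is now centred at (0.4909, 0.0841). I'll firm it up and turn in small steps while watching the moment.

```bash
cat > turn.py <<'E'
from ctl import *
import sys
def turn(T,yaw,maxtravel,tstop,step,log=1):
    y0=yaw;k=0
    while y0-yaw<maxtravel:
        yaw-=step;k+=1
        m.set_joints(m.solve_ik(T,down(yaw)))
        M=np.mean([m.get_torque()[2] for _ in range(3)]);F=np.array(m.get_contact_force())
        T=T+np.clip(F*[.3e-4,.3e-4,.2e-4],-.0002,.0002)
        if k%log==0 or M>.12: print("y%.3f q6 %.4f Mz %.3f F %s w%.4f t%.2f"%(yaw,m.get_joint_positions()[5],M,F.round(1),m.get_width(),m.get_time()),flush=True)
        if M>tstop or abs(F).max()>25: break
    print("T",T.round(5).tolist(),"yaw",yaw);return T,yaw
E
python3 - <<'E'
from turn import *
m.command_gripper(.04,70);st("grip")
turn(np.array([.4909,.0841,.1123]),np.pi,.5,.25,.04,2)
E
```

```text
grip t7.09 p [0.491  0.0841 0.1127] F [ 1.1 -0.2  6.4] M [ 0.057 -0.099  0.006] w0.0488 g71.1 q6 -1.425
y3.062 q6 -1.3460 Mz -0.107 F [ 1.3 -2.5  5.2] w0.0485 t7.59
y2.982 q6 -1.2675 Mz 0.004 F [ 0.4 -1.9  4.9] w0.0487 t8.09
y2.902 q6 -1.1877 Mz -0.034 F [ 0.1 -2.   4.6] w0.0485 t8.59
y2.822 q6 -1.1077 Mz -0.062 F [ 0.6 -1.9  2.4] w0.0485 t9.09
y2.742 q6 -1.0279 Mz -0.075 F [ 1.3 -0.9 -0.1] w0.0484 t9.59
y2.662 q6 -0.9481 Mz -0.038 F [ 0.2 -1.  -1. ] w0.0487 t10.09
T [0.49113, 0.08352, 0.11294] yaw 2.6215926535897927
```

```bash
cp turn.py t.bak; sed -i 's/if M>tstop/if abs(M)>tstop/; s/or M>.12/or abs(M)>.15/; s/T=T+np.clip/F=np.where(abs(F)<4,0,F);T=T+np.clip/' turn.py
python3 - <<'E'
from turn import *
T,y=turn(np.array([.4911,.0839,.1129]),2.6216,.7,.25,.04,3)
import cv2
a=m.camera("side")
cv2.imwrite("pics/turn1.png",cv2.resize(a["image"][185:260,300:400],None,fx=6,fy=6,interpolation=2)[:,:,::-1])
E
```

```text
y2.502 q6 -0.7883 Mz -0.014 F [ 0.  -5.5  0. ] w0.0488 t11.09
y2.382 q6 -0.6688 Mz -0.033 F [0. 0. 0.] w0.0488 t11.84
y2.342 q6 -0.6291 Mz 0.243 F [0. 0. 0.] w0.0485 t12.09
y2.302 q6 -0.5891 Mz 0.305 F [0. 0. 0.] w0.0489 t12.34
T [0.4911, 0.08328, 0.1129] yaw 2.3015999999999996
```

View pics/turn1.png

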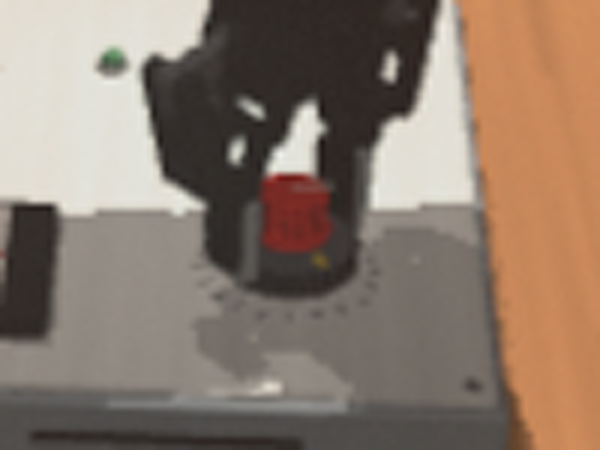

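The mark is now at crop (320,260), about 0.8 rad clockwise, so the ring turns with the grip and the red knob looks unchanged. The bite lies between q6 ≈ -0.67 and -0.63, so I'll go on to about 0.17 rad past it.

Run:
```python
from turn import *
T,y=turn(np.array([.4911,.0835,.1129]),2.3016,.079,.8,.02,1)
```

```text
y2.282 q6 -0.5689 Mz 0.441 F [ 0.  -4.3  0. ] w0.0486 t12.64
y2.262 q6 -0.5492 Mz 0.469 F [ 0.  -5.3  0. ] w0.0490 t12.89
y2.242 q6 -0.5294 Mz 0.524 F [-4.5  0.   0. ] w0.0488 t13.14
y2.222 q6 -0.5094 Mz 0.547 F [-4.1  0.   0. ] w0.0485 t13.39
T [0.49084, 0.08321, 0.1129] yaw 2.2216
```

Run:
```python
from turn import *
T,y=turn(np.array([.4909,.0835,.1129]),2.2216,.039,.8,.02,1)
m.hold(.2);st("held")
m.command_gripper(.066,20);st("open")
p=np.array(m.get_position());m.servo_line([p[0],p[1],.20],down(y),rate=.08);st("up")
m.command_gripper(0.0,20)
m.move_to([.425,-.0785,.20],down(np.pi/2));st("pre switch")
import cv2
a=m.camera("side");b=m.camera("top")
x=cv2.resize(a["image"][160:260,275:390],None,fx=4,fy=4,interpolation=2);y=cv2.resize(b["image"][170:270,205:285],None,fx=4,fy=4,interpolation=2)
cv2.imwrite("pics/aft.png",np.hstack([x,y])[:,:,::-1])
```

```text
y2.202 q6 -0.4889 Mz 0.574 F [ 0.  -5.3  0. ] w0.0488 t13.64
y2.182 q6 -0.4692 Mz 0.528 F [ 0. -5.  0.] w0.0488 t13.89
T [0.4909, 0.08319, 0.1129] yaw 2.1816
held t14.09 p [0.4906 0.0832 0.1128] F [-3.8 -4.   0.9] M [-0.705  0.562  0.562] w0.0489 g72.2 q6 -0.469
open t14.41 p [0.4918 0.0837 0.1132] F [ 0.3 -0.4 -0.2] M [-0.023 -0.036 -0.035] w0.0661 g0.0 q6 -0.467
up t15.65 p [0.4914 0.0836 0.1995] F [-0.9  0.2  0.3] M [ 0.058 -0.023 -0.057] w0.0661 g0.0 q6 -0.466
pre switch t17.02 p [ 0.4257 -0.0783  0.2003] F [-0.4  0.1  0.3] M [-0.072  0.016 -0.045] w-0.0001 g0.0 q6 -0.211
```

View pics/aft.png

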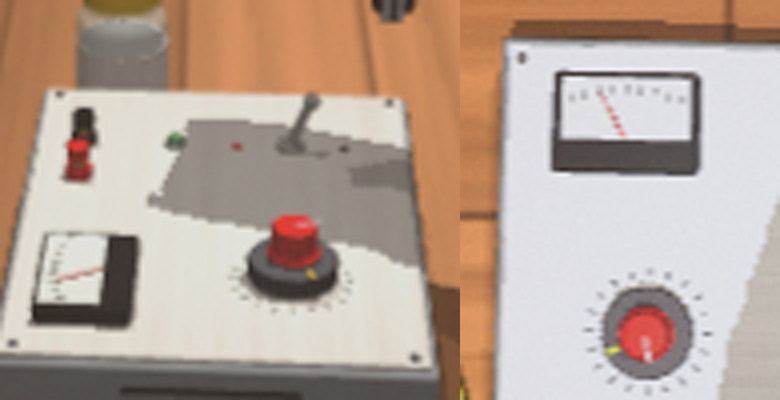

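The view after release shows the pointer unchanged and the yellow mark moved clockwise to the front-left (crop (612,350)). Next I'll compare the mark's angle before and after with the wrist's travel, to rule out slip.

Run:
```python
import pickle
from vis import *
from ctl import *
d=pickle.load(open("c0.pkl","rb"))
def wc(c,roi,kind):
    i=c["image"].astype(float);r,g,b=i[...,0],i[...,1],i[...,2]
    w=np.clip(np.minimum(r,g)-b-25,0,None) if kind=="y" else None
    x0,y0,x1,y1=roi;W=w[y0:y1,x0:x1];v,u=np.mgrid[y0:y1,x0:x1];return (W*u).sum()/W.sum(),(W*v).sum()/W.sum(),W.sum()
roi={"top":(238,238,266,268),"side":(330,215,368,240)}
for n in("top","side"):
    n1=m.camera(n)
    for c in(d[n],n1):
        a=wc(c,roi[n],"y");P=plane(c,a[:2],.101)
        for C in([.4909,.0838],[.492,.082],[.4895,.085]):
            v=P[:2]-C;print(n,np.round(a,2),P[:2].round(4),"r%.4f ang%.3f"%(np.hypot(*v),np.arctan2(v[1],v[0])%(2*np.pi)))
```

```text
top [249.31 262.06 363.  ] [0.4705 0.0868] r0.0206 ang2.994
top [249.31 262.06 363.  ] [0.4705 0.0868] r0.0221 ang2.921
top [249.31 262.06 363.  ] [0.4705 0.0868] r0.0191 ang3.046
top [242.79 257.08 356.  ] [0.4818 0.1016] r0.0200 ang2.043
top [242.79 257.08 356.  ] [0.4818 0.1016] r0.0221 ang2.051
top [242.79 257.08 356.  ] [0.4818 0.1016] r0.0183 ang2.005
side [357.02 224.81 160.  ] [0.4682 0.0895] r0.0234 ang2.897
side [357.02 224.81 160.  ] [0.4682 0.0895] r0.0249 ang2.838
side [357.02 224.81 160.  ] [0.4682 0.0895] r0.0218 ang2.935
side [352.27 228.12 173.  ] [0.4798 0.1042] r0.0232 ang2.069
side [352.27 228.12 173.  ] [0.4798 0.1042] r0.0253 ang2.073
side [352.27 228.12 173.  ] [0.4798 0.1042] r0.0215 ang2.039
```

The camera gives about 0.87 rad of ring rotation against 0.96 rad of wrist travel. Some of the wrist motion may have gone into finger wind-up, so the ring could be near the low edge of snug. I'll regrip more firmly and feel it in small steps.

Run:
```python
from turn import *
y=2.1816;C=[.4911,.0837]
m.command_gripper(.068,20)
m.move_to(C+[.20],down(y));m.servo_line(C+[.14],down(y),rate=.1);m.servo_line(C+[.1127],down(y),rate=.04);st("low")
m.command_gripper(.04,20);st("g20")
T=np.array(C+[.1127])
for i in range(3):
    F=np.array(m.get_contact_force());T=T+np.clip(F*[.8e-4,.8e-4,.4e-4],-.001,.001);m.servo_line(T,down(y),rate=.02);m.hold(.1)
st("centred");m.command_gripper(.04,110);m.hold(.1);st("g110")
print([round(m.get_torque()[2],3) for _ in range(4)])
turn(T,y,.039,.75,.01,1)
```

```text
low t20.18 p [0.4912 0.0837 0.1127] F [0.7 0.5 0.1] M [-0.025  0.005 -0.014] w0.0681 g0.0 q6 -0.466
g20 t20.47 p [0.4904 0.0832 0.1132] F [-3.8 -3.2  7.4] M [-0.661  0.706  0.013] w0.0509 g19.5 q6 -0.466
centred t21.52 p [0.4903 0.0831 0.1134] F [-1.8 -0.4  0.7] M [-0.152  0.387  0.02 ] w0.0507 g21.0 q6 -0.467
g110 t21.83 p [0.4904 0.0831 0.1141] F [-4.1 -0.4 10.7] M [-0.218  0.867  0.017] w0.0469 g111.1 q6 -0.467
[np.float64(0.017), np.float64(0.017), np.float64(0.017), np.float64(0.017)]
y2.172 q6 -0.4569 Mz -0.021 F [-4.6  0.  10.8] w0.0468 t22.08
y2.162 q6 -0.4469 Mz -0.040 F [0.  0.  8.9] w0.0469 t22.33
y2.152 q6 -0.4374 Mz 0.184 F [0.  0.  6.6] w0.0472 t22.58
y2.142 q6 -0.4279 Mz 0.536 F [0.  0.  6.6] w0.0466 t22.83
T [0.49015, 0.08296, 0.11409] yaw 2.141600000000001
```

Run:
```python
from turn import *
turn(np.array([.49015,.08296,.1139]),2.1416,.039,.75,.01,1)
y=2.1016
m.hold(.2);st("held")
m.command_gripper(.066,20)
p=np.array(m.get_position());m.servo_line([p[0],p[1],.20],down(y),rate=.08);st("up")
m.command_gripper(0.0,20)
m.move_to([.425,-.0785,.20],down(np.pi/2));st("pre switch")
from vis import *
C=[.4909,.0838]
for n,roi in {"top":(238,238,266,268),"side":(330,215,368,240)}.items():
    c=m.camera(n);i=c["image"].astype(float);w=np.clip(np.minimum(i[...,0],i[...,1])-i[...,2]-25,0,None)
    x0,y0,x1,y1=roi;W=w[y0:y1,x0:x1];v,u=np.mgrid[y0:y1,x0:x1];P=plane(c,((W*u).sum()/W.sum(),(W*v).sum()/W.sum()),.101)[:2]
    q0={"top":[.4705,.0868],"side":[.4682,.0895]}[n];print(n,P.round(4),"turned %.3f"%(2*np.arcsin(np.linalg.norm(P-q0)/.044)))
    r=(i[...,1]-.5*i[...,0]);r=None
```

```text
y2.132 q6 -0.4181 Mz 0.596 F [0. 0. 7.] w0.0467 t23.08
y2.122 q6 -0.4081 Mz 0.687 F [0.  0.  4.8] w0.0467 t23.33
y2.112 q6 -0.3980 Mz 0.716 F [0.  0.  5.6] w0.0471 t23.58
y2.102 q6 -0.3875 Mz 0.722 F [0.  0.  4.7] w0.0467 t23.83
T [0.49015, 0.08296, 0.11434] yaw 2.101600000000001
held t24.03 p [0.4903 0.083  0.1143] F [-2.3  1.   4.2] M [-0.005  0.427  0.792] w0.0470 g112.3 q6 -0.387
up t25.58 p [0.49   0.0829 0.1995] F [ 0.3  0.1 -0.1] M [-0.031 -0.023 -0.   ] w0.0658 g0.0 q6 -0.387
pre switch t26.95 p [ 0.4257 -0.0783  0.2003] F [-0.3  0.   0. ] M [ 0.008 -0.033 -0.033] w-0.0002 g0.0 q6 -0.211
top [0.4828 0.102 ] turned 0.918
side [0.4804 0.1038] turned 0.884
```

Held torque is about 0.75 N m, in the middle of the snug range, and the camera agrees at about 0.90 rad turned. Next is the switch.

Run:
```python
from ctl import *
o=down(np.pi/2);Y=-.0775;Z=.128
m.servo_line([.425,Y,.15],o,rate=.1);m.servo_line([.425,Y,Z],o,rate=.05);st("low")
x=.435
while x<.495:
    m.servo_line([x,Y,Z],o,rate=.04);F=m.get_contact_force();print("%.3f"%x,np.round(F,1),m.get_position()[0].round(4))
    if F[0]<-12 or abs(F[1])>8: break
    x+=.004
m.servo_line([.43,Y,Z],o,rate=.08);m.servo_line([.43,Y,.2],o,rate=.12);m.move_to([.40,-.22,.30],o);st("away")
import cv2
a=m.camera("side");b=m.camera("top")
x=cv2.resize(a["image"][160:260,275:390],None,fx=4,fy=4,interpolation=2);y=cv2.resize(b["image"][200:300,235:335],None,fx=4,fy=4,interpolation=2)
i=np.hstack([x,y])[:,:,::-1];cv2.imwrite("pics/sw.png",cv2.resize(i,(800,int(i.shape[0]*800/i.shape[1]))))
```

```text
low t28.29 p [ 0.4249 -0.0775  0.1278] F [ 0.1  0.4 -0.2] M [ 0.014  0.016 -0.054] w0.0002 g0.0 q6 -0.208
0.435 [-0.  -0.4  0. ] 0.4354
0.439 [-0.1  0.   0.3] 0.4393
0.443 [ 0.5 -0.8 -0.6] 0.4433
0.447 [-0.5 -1.1 -0.1] 0.4473
0.451 [-0.4 -1.   0.6] 0.4513
0.455 [-0.6 -0.2  1.1] 0.4549
0.459 [-3.2  1.4  3.4] 0.4588
0.463 [-1.9  1.2  1.4] 0.4633
0.467 [-1.7 -0.1  0.9] 0.4676
0.471 [-0.9  0.7 -1.1] 0.4715
0.475 [-1.5  0.8 -0.3] 0.4754
0.479 [-2.2  0.1 -1. ] 0.4791
0.483 [-9.8 -2.4  3.9] 0.4804
0.487 [-20.4  -3.9  14. ] 0.4811
away t34.29 p [ 0.3994 -0.2193  0.2987] F [ 0.7  0.6 -0.5] M [-0.022  0.031  0.016] w-0.0001 g0.0 q6 -0.528
```

View pics/sw.png

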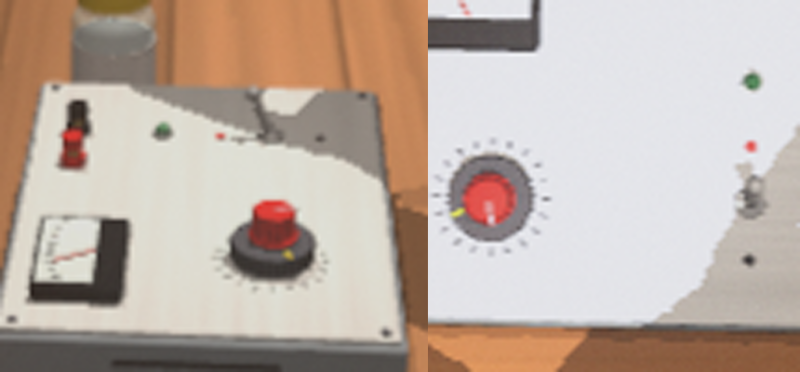

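The toggle now leans towards the red dot (tip at crop (256,92), base at (268,136)) and hit its stop at 20 N. The knob pointer is unchanged, the ring mark is where I left it, and the arm is clear.

```bash
python3 -c "
from rig import manip as m
print(m.sign_off())"
```

```text
the job is handed in; nothing more can be done
None
```

The job is handed in: the ring was turned to about 0.75 N m, which by the torque felt is snug. The camera views show the red knob unmoved and the switch thrown to its red dot, and the arm is clear of the bench; no verdict came back.

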